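# Reverse the breakfast condiment row into the display rack

### The arm

A 6-joint arm with a two-finger parallel gripper is mounted at the origin on the work surface. World frame = base frame: x ahead of the robot, y to its left, z up, the work surface at z = 0. Lengths are in m, angles in rad, forces in N, time in s.
With the tool pointing down it reaches from about 0.35 to 0.775 m from the base axis. Payload 5.5 kg.
Tool frame: the origin (TCP) lies between the finger pads; the fingertips stand ahead of it and the grasp point (between the pads) lies 2 mm behind it (manip.nose_length is the z of the fingertips in the tool frame, in m); z points along the fingers, y is the line along which they close (so a half turn about z gives the same grasp; the last joint's range is limited). The gripper opens to 85 mm and grips with 20 to 120 N. Pads are 22 mm wide; open, the fingers measure 114 mm over their backs; the gripper's body (76 mm by 85 mm) begins 54 mm behind the grasp point. The pads swing forward as they close: fully open they stand 13 mm farther back than shut.
Start: joints at [-1.346, 0.313, 0.046, 1.304, 0, 1.431], TCP at [0.205, -0.537, 0.248] pointing down, gripper open.
Joint ranges: [-2.76, 2.76], [-0.86, 1.69], [-1.03, 1.26], [-2.2, 2.34], [-1.47, 1.5], [-3.14, 3.14]. Speed limits (rad/s): [2.57, 2.57, 3.14, 3.14, 3.14, 3.14].

### API

Orientations are given as [roll, pitch, yaw] about the fixed x, y, z axes, in that order (R = Rz(yaw) Ry(pitch) Rx(roll)).
In Python, from workcell import manip gives the robot as it stands.
- The arm moves only by the tool arm_command, never from a script. Its argument "motion" is a list of rows, each an object with "offset": the shift along the tool's x, y, z normalised to -1 to 1, where 1 is 500 mm, a list of three; "rot": the turn, a rotation vector about the tool's x, y, z normalised to -1 to 1, where 1 is 2 pi rad, a list of three. In form: [{"offset": [tx, ty, tz], "rot": [ax, ay, az]}, ...]. A call has 1 to 10 rows; each row is the pose to reach, as a shift and turn from the pose commanded when the call began, along the tool's axes at that moment, turning the shorter way round; what a row does not reach only later rows make up. A row lasts 1/12 s, in which the tool goes at most 41.7 mm and 7.16 degrees, less where a joint would pass 70% of its speed; a pose out of reach is approached as far as the arm can. A call with a number of a shift or a turn outside -1 to 1 is refused whole. A call with a gripper value outside its range is refused whole. "gripper" is the gripper command: -1 is shut, 1 is fully open, values between are in proportion, set as the call begins (left out, the last holds). The fingers move at their own pace and stop on an object; the grip force is fixed at half the most. Time passes only in rows, so rows that repeat a pose let the fingers close. It gives the time, the measured TCP pose, the force, the opening and the grip force at its end, in the units of the state.
- manip.get_state(): the state, without advancing time (a new reading comes with each control period).
- manip.camera(name): name is "side" or "top" or "wrist"; returns the picture (480x640x3 uint8, red, green, blue); there is no depth.
- manip.camera_info(name): a dict with "intrinsics" (3x3 intrinsics, pixels), "R" (3x3) and "t" (3): a world point X has camera coordinates R X + t; the wrist camera has in their place "T_tool_cam" (4x4, takes a point from camera to tool coordinates, whose origin is the TCP and whose axes are the flange's). Camera axes: x right, y down, z forward; pixel columns grow to the right and rows downward; lengths in m; the calibration is good to about 2 mm. A picture is of the moment at which its call begins: read the wrist's pose just before it. camera_info takes no time and is no camera call.
- manip.finish_job(): hands the job in; it is judged then, once.
The state is a dict: "t": time; "joints": joint angles; "qd": joint speeds; "effort": joint torques, N m; "tcp_pos": TCP position; "ee_rot": TCP orientation; "wrist_force": force on the tool from outside, world axes, zero at the start; "torque": the same for the moment, N m; "finger_gap": opening from 0.0 (shut) to 1.0 (fully open); "grasp_force": force on a finger pad.
Only numpy, scipy, OpenCV 4.12 (cv2) and the standard library are available. Lean on these libraries where they do the work, as an engineer would, in place of code of your own. Each camera call takes 0.05 s, during which the arm holds its last target. There are 200 camera calls.

### The job

The four condiment containers came from the kitchen in the weathered carrier, in a row that runs the wrong way round for the guests. Move all four into the empty pockets of the light wooden display rack in the reverse order: the one now at the carrier's left end goes into the rack's right-end pocket, the next one into the pocket beside it, and so on (left and right seen from the same side for both). Set each one down gently, upright and flat on the floor of its own pocket, without dropping or toppling any.

Things in the scene. Friction and masses are not known exactly. Their poses are not given: they have to be found in the camera images.
- jar: Round jar full of golden honey with a flat brass lid: 54 mm diameter, 103 mm tall (straight wall from 2 to 80 mm, lid of 52 mm diameter from 86 mm up), about 0.3 kg. Good to grip at 65 mm height. Loose. Origin: centre of its underside (12 mm above the table at the start); z up.
- pot: Squat round white ceramic jam pot with a flat white lid and small wooden knob: 58 mm diameter (52 mm at the foot), straight wall from 6 to 52 mm height, 68 mm tall to the top of the knob, about 0.3 kg. Good to grip at 38 mm height. Loose. Origin: centre of its underside (12 mm above the table at the start); z up.
- caddy: Square steel tea caddy with darker steel lid: 52 x 52 mm, 90 mm tall, about 0.25 kg; its x and y axes are square to its sides and it may stand turned by up to 0.25 rad from the carrier. Good to grip at 65 mm height. Loose. Origin: centre of its underside (12 mm above the table at the start); z up.
- mill: Turned wooden pepper mill with a steel button on top: foot 54 mm diameter, waist 34 mm, straight cylindrical head 44 mm diameter from 74 to 102 mm height, 109 mm tall in all, about 0.2 kg. Good to grip at 88 mm height. Loose. Origin: centre of its underside (12 mm above the table at the start); z up.
- cell_jar: Shallow square dark-wood cell on the carrier in which the jar stands at the start; the four cells are alike, fixed, and in a shuffled order. 80 x 80 mm outside, 74 mm inside, rim 12 mm high and 3 mm thick, floor 4 mm thick. Origin: centre of its underside, which lies 8 mm above the table; axes as the carrier's. It never moves, so it still marks the start place later.
- cell_pot: Shallow square dark-wood cell on the carrier in which the pot stands at the start; the four cells are alike, fixed, and in a shuffled order. 80 x 80 mm outside, 74 mm inside, rim 12 mm high and 3 mm thick, floor 4 mm thick. Origin: centre of its underside, which lies 8 mm above the table; axes as the carrier's. It never moves, so it still marks the start place later.
- cell_caddy: Shallow square dark-wood cell on the carrier in which the caddy stands at the start; the four cells are alike, fixed, and in a shuffled order. 80 x 80 mm outside, 74 mm inside, rim 12 mm high and 3 mm thick, floor 4 mm thick. Origin: centre of its underside, which lies 8 mm above the table; axes as the carrier's. It never moves, so it still marks the start place later.
- cell_mill: Shallow square dark-wood cell on the carrier in which the mill stands at the start; the four cells are alike, fixed, and in a shuffled order. 80 x 80 mm outside, 74 mm inside, rim 12 mm high and 3 mm thick, floor 4 mm thick. Origin: centre of its underside, which lies 8 mm above the table; axes as the carrier's. It never moves, so it still marks the start place later.
- carrier: Weathered grey wooden carrier, fixed: board 94 mm deep (x), 8 mm thick; end boards 45 mm high at y = 178 and -244 mm; a loose 45 mm toothpick cup at y = -206 mm. Cells centred at x = 0, y = -126, -42, 42, 126 mm. Origin: underside, mid-row; x away from the robot, y along the row to its left, z up; turned up to 0.12 rad. Either the nearer or the farther rack.
- display: Light wooden display rack, fixed, empty: 94 mm deep (x); four open pockets, 74 x 74 mm inside, centred at x = 0, y = -126, -42, 42, 126 mm; pocket floor 12 mm, rim top 20 mm above the table, ribs 10 mm wide. A loose 50 mm tall chalkboard at y = 205 mm. Origin: underside, mid-row; x away from the robot, y along the row to its left, z up; turned up to 0.12 rad.

How it is judged:
By the outcome, as a careful person would: the job done as asked, in the order asked, and still so for the second after the job is handed in, with the robot touching nothing.
It also fails if it takes over 96 s, if anything falls off the work surface, if the arm or the gripper's body presses on something with over 40 N, if the wrist force passes 120 N, or if a joint passes its speed limit or range.

## Working session

There is one attempt and no reset: what is moved stays moved. The work goes in short steps, Python scripts to look and compute and a tool call to move; the robot and the scene stay as the last step left them, time stands still between calls to the robot, and variables do not carry over. Pictures are saved under pics/ and viewed, at most 14 in all, crops included, and the job is handed in when it is done.

Besides the shell and the picture viewer there is one more tool, called as name([rows], argument=value, ...), one row to a line, values as JSON. arm_command: Moves the arm, as the interface text tells. Scaled input: -1 to 1 covers 500 mm each way for a shift and 2 pi rad each way for a turn. Its arguments: {"type":"object","properties":{"motion":{"type":"array"},"gripper":{"type":"number"}},"required":["motion"]}

```bash
ls; mkdir -p pics; python3 - <<'E'
from workcell import manip
import cv2
print(manip.get_state(), manip.nose_length)
for n in("top","side"):
    print(n,manip.camera_info(n)); cv2.imwrite(f"pics/{n}0.png",manip.camera(n)[:,:,::-1])
print(manip.camera_info("wrist"))
E
```

```text
pics
{'t': 0.0, 'joints': array([-1.34559520e+00,  3.14030598e-01,  4.50099980e-02,  1.30358376e+00,
       -9.53123338e-06,  1.43119356e+00]), 'qd': array([-0.00047954,  0.0003716 ,  0.00035118,  0.00170266,  0.00113311,
       -0.0008362 ]), 'effort': array([-4.06003128e-04, -4.80633795e+01,  2.98531061e+01,  1.94634777e-02,
       -2.92445366e-04, -1.19373260e-05]), 'tcp_pos': array([ 0.20502404, -0.53671483,  0.24740433]), 'ee_rot': array([-3.13980088e+00, -2.42148772e-04,  3.64803690e-01]), 'wrist_force': array([-0.42928411,  0.19727798,  0.60335616]), 'torque': array([0.03336981, 0.0419318 , 0.01415413]), 'grasp_force': 0.0, 'finger_gap': 0.9972823067777472} 0.017
top {'intrinsics': array([[536.71182106,   0.        , 321.25516038],
       [  0.        , 536.71182106, 239.10274798],
       [  0.        ,   0.        ,   1.        ]]), 'R': array([[-0.07810777, -0.9969437 ,  0.00156218],
       [-0.97187601,  0.07579441, -0.22296241],
       [ 0.22216257, -0.01893334, -0.97482579]]), 't': array([0.01000889, 0.55996823, 0.65044961])}
side {'intrinsics': array([[612.05069345,   0.
[... 155 characters left out ...]
-0.47854124,  0.00303605],
       [-0.32075236,  0.58380619, -0.74584734],
       [ 0.35514625, -0.65587241, -0.66610999]]), 't': array([0.46777561, 0.22240537, 0.66916539])}
{'intrinsics': array([[413.1344713 ,   0.        , 326.05400516],
       [  0.        , 413.1344713 , 244.07737393],
       [  0.        ,   0.        ,   1.        ]]), 'T_tool_cam': array([[-1.01677459e-03, -9.48882443e-01, -3.15628066e-01,
         8.11847418e-02],
       [ 9.99999426e-01, -8.57966509e-04, -6.42099589e-04,
         6.25133328e-04],
       [ 3.38478717e-04, -3.15628537e-01,  9.48882770e-01,
        -1.25551884e-01],
       [ 0.00000000e+00,  0.00000000e+00,  0.00000000e+00,
         1.00000000e+00]])}
```

View pics/top0.png

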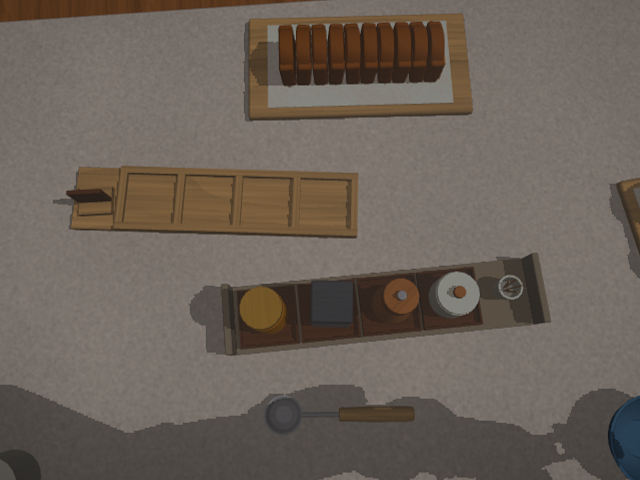

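View pics/side0.png

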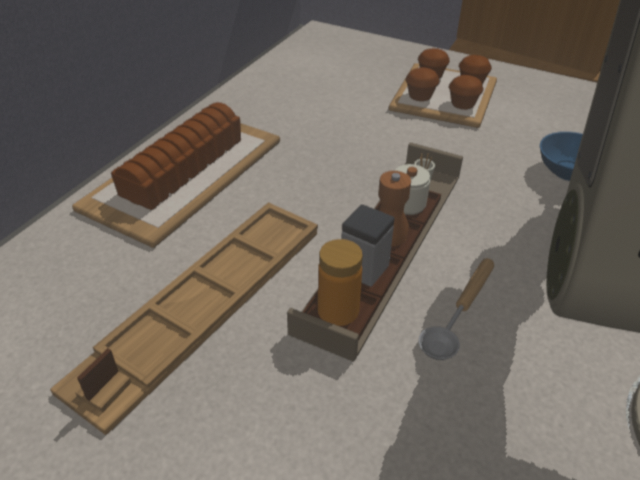

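The top view has image up as +x and image left as +y. The carrier is nearer, and from the left it holds the jar (262,308), caddy (332,302), mill (401,296) and pot (458,293). The rack is farther, spanning (122,170) to (357,236). I'll zoom in for accurate clicks.

```bash
python3 - <<'E'
import cv2,numpy as np
a=cv2.imread("pics/top0.png")
p=cv2.resize(a[155:245,60:380],None,fx=2.5,fy=2.5,interpolation=cv2.INTER_CUBIC)
q=cv2.resize(a[250:360,210:530],None,fx=2.5,fy=2.5,interpolation=cv2.INTER_CUBIC)
cv2.imwrite("pics/crop1.png",cv2.convertScaleAbs(np.vstack([p,q]),alpha=1.5))
E
```

```text
(no output)
```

View pics/crop1.png

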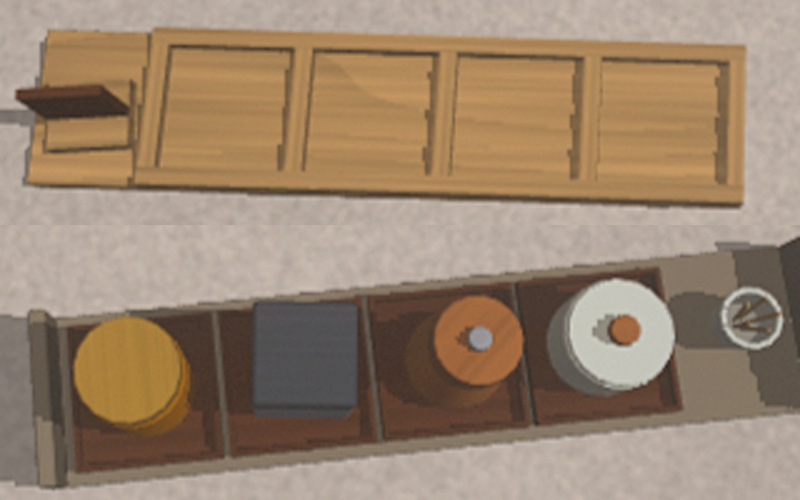

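```bash
cat >h.py <<'E'
import numpy as np
from workcell import manip
from scipy.spatial.transform import Rotation as Ro
def unproj(u,v,z,n="top"):
    c=manip.camera_info(n);R,t=c["R"],c["t"];d=R.T@np.linalg.inv(c["intrinsics"])@[u,v,1];o=-R.T@t
    return o+d*(z-o[2])/d[2]
def go(pos,yaw,cmd=None):
    """shift (normalised) and turn to reach a tool-down pose from the present state"""
    s=manip.get_state();R=Ro.from_euler("xyz",s["ee_rot"]);T=Ro.from_euler("xyz",[np.pi,0,yaw])
    print("pos",s["tcp_pos"].round(4),"rot",s["ee_rot"].round(4),"off",(R.inv().apply(np.array(pos)-s["tcp_pos"])/.5).round(4),"turn",((R.inv()*T).as_rotvec()/2/np.pi).round(4))
E
python3 - <<'E'
from h import *
D=lambda u,v:(60+u/2.5,155+v/2.5)
C=lambda u,v:(210+u/2.5,250+(v-225)/2.5)
# display fit, rim-top inner corners
pc=[((170,46),126+37,37),((294,48),126-37,37),((158,169),126+37,-37),((601,58),-126+37,37),((729,60),-126-37,37),((727,185),-126-37,-37),((597,180),-126+37,-37)]
W=np.array([unproj(*D(*p),.02)[:2] for p,_,_ in pc]);L=np.array([[x,y] for _,y,x in pc])/1e3
def fit(L,W):
    a=L-L.mean(0);b=W-W.mean(0);th=np.arctan2((a[:,0]*b[:,1]-a[:,1]*b[:,0]).sum(),(a*b).sum())
    R=np.array([[np.cos(th),-np.sin(th)],[np.sin(th),np.cos(th)]]);t=W.mean(0)-R@L.mean(0)
    print("fit",t.round(4),th.round(4),((L@R.T+t-W)*1e3).round(1).tolist());return R,t
R,t=fit(L,W)
for n,y in zip(("jar","caddy","mill","pot"),(-.126,-.042,.042,.126)):
    p=R@[0,y]+t;print("target",n,p.round(4),np.hypot(*p).round(3))
for n,c,z in(("jar",(128,371),.115),("mill btn",(480,338),.121),("mill head",(478,340),.114),("pot knob",(625,330),.08),("pot lid",(620,333),.066)):
    print(n,unproj(*C(*c),z).round(4))
q=np.array([unproj(*C(*c),.102)[:2] for c in((254,302),(357,304),(357,407),(254,404))]);print("caddy",q.mean(0).round(4));
fit(np.array([[26,26],[26,-26],[-26,-26],[-26,26]])/1e3,q)
w=np.array([unproj(*C(*c),.02)[:2] for c in((660,269),(681,407))]);print("carrier end",w, np.arctan2(*(w[0]-w[1])[::-1]))
E
```

```text
fit [0.6346 0.0803] -0.1052 [[0.3, 0.9], [-0.7, -1.0], [0.2, 2.0], [0.5, -0.7], [-0.3, -0.4], [0.4, -0.5], [-0.4, -0.3]]
target jar [ 0.6214 -0.045 ] 0.623
target caddy [0.6302 0.0385] 0.631
target mill [0.639 0.122] 0.651
target pot [0.6479 0.2056] 0.68
jar [0.4681 0.0455 0.115 ]
mill btn [ 0.4701 -0.1231  0.121 ]
mill head [ 0.4699 -0.1231  0.114 ]
pot knob [ 0.4728 -0.2036  0.08  ]
pot lid [ 0.473  -0.2045  0.066 ]
caddy [ 0.4711 -0.0401]
fit [ 0.4711 -0.0401] -0.0925 [[0.8, 0.3], [1.0, -0.9], [-0.7, -0.7], [-1.2, 1.4]]
carrier end [[ 0.51163073 -0.24389553]
 [ 0.43502226 -0.24453355]] 0.008328162486059276
```

```bash
python3 -c "
from h import *
go([.473,-.204,.2],1.579)"
```

```text
pos [ 0.205  -0.5368  0.2475] rot [-3.140e+00 -2.000e-04  3.648e-01] off [ 0.738  -0.4304  0.0959] turn [-0.0002 -0.0002 -0.1932]
```

arm_command([
  {"offset":[0.03,-0.02,0],"rot":[0,0,-0.01]},
  {"offset":[0.1,-0.06,0.01],"rot":[0,0,-0.027]},
  {"offset":[0.17,-0.1,0.02],"rot":[0,0,-0.045]},
  {"offset":[0.24,-0.14,0.03],"rot":[0,0,-0.063]},
  {"offset":[0.31,-0.18,0.04],"rot":[0,0,-0.081]},
  {"offset":[0.38,-0.22,0.05],"rot":[0,0,-0.1]},
  {"offset":[0.45,-0.26,0.06],"rot":[0,0,-0.119]},
  {"offset":[0.52,-0.3,0.07],"rot":[0,0,-0.138]},
  {"offset":[0.59,-0.34,0.08],"rot":[0,0,-0.157]},
  {"offset":[0.65,-0.38,0.09],"rot":[0,0,-0.174]},
], gripper=1)

```text
t: 0.93
tcp_pos: [0.4421, -0.2417, 0.2028]
ee_rot: [3.142, -0.0, 1.464]
wrist_force: [1.0, -0.3, 0.0]
finger_gap: 0.996
grasp_force: 0.0
```

```bash
python3 -c "
from h import *
go([.473,-.204,.2],1.579)"
```

```text
pos [ 0.4421 -0.2417  0.2028] rot [ 3.1415e+00 -2.0000e-04  1.4644e+00] off [0.0816 0.0535 0.0057] turn [ 0.     -0.     -0.0182]
```

arm_command([
  {"offset":[0.04,0.027,0.003],"rot":[0,0,-0.01]},
  {"offset":[0.07,0.045,0.005],"rot":[0,0,-0.0175]},
  {"offset":[0.08,0.053,0.006],"rot":[0,0,-0.0185]},
  {"offset":[0.08,0.053,0.006],"rot":[0,0,-0.0185]},
])

```text
t: 1.27
tcp_pos: [0.4723, -0.2059, 0.1998]
ee_rot: [-3.141, -0.0, 1.576]
wrist_force: [-0.2, 0.6, -0.2]
finger_gap: 0.997
grasp_force: 0.0
```

```bash
python3 - <<'E'
from h import *
import cv2
go([.473,-.204,.044],1.579)
im=manip.camera("wrist")[:,:,::-1].copy()
s=manip.get_state();T=np.eye(4);T[:3,:3]=Ro.from_euler("xyz",s["ee_rot"]).as_matrix();T[:3,3]=s["tcp_pos"]
c=manip.camera_info("wrist");M=np.linalg.inv(T@c["T_tool_cam"])
for p in([.473,-.204,.08],[.47,-.123,.121],[.471,-.04,.102],[.468,.0455,.115]):
    q=c["intrinsics"]@(M[:3,:3]@p+M[:3,3]);u=q[:2]/q[2];print(u.round(1));cv2.circle(im,tuple(int(round(x)) for x in u),3,(0,0,255),-1)
cv2.imwrite("pics/w1.png",im)
E
```

```text
pos [ 0.4723 -0.2059  0.1998] rot [-3.1409e+00 -4.0000e-04  1.5759e+00] off [0.0036 0.0017 0.3117] turn [-0.0001 -0.0001 -0.0005]
[328.1 238.2]
[322.7  99.5]
[325.2 -96.3]
[ 317.1 -406.8]
```

View pics/w1.png

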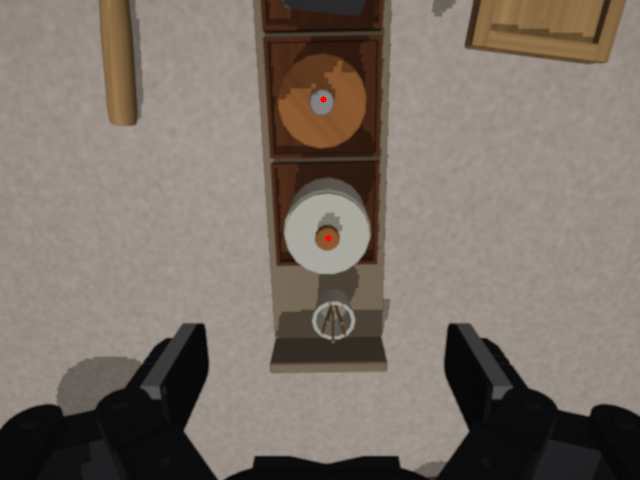

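The projected centres fall within 2 px of the pot knob (327,238) and the mill button (322,101), so the poses are good. Descending on the pot.

arm_command([
  {"offset":[0.002,0.001,0.03],"rot":[0,0,0]},
  {"offset":[0.0036,0.0017,0.08],"rot":[0,0,0]},
  {"offset":[0.0036,0.0017,0.13],"rot":[0,0,0]},
  {"offset":[0.0036,0.0017,0.18],"rot":[0,0,0]},
  {"offset":[0.0036,0.0017,0.22],"rot":[0,0,0]},
  {"offset":[0.0036,0.0017,0.26],"rot":[0,0,0]},
  {"offset":[0.0036,0.0017,0.285],"rot":[0,0,0]},
  {"offset":[0.0036,0.0017,0.305],"rot":[0,0,0]},
  {"offset":[0.0036,0.0017,0.312],"rot":[0,0,0]},
  {"offset":[0.0036,0.0017,0.312],"rot":[0,0,0]},
])

```text
t: 2.15
tcp_pos: [0.4718, -0.2058, 0.0437]
ee_rot: [-3.14, -0.001, 1.572]
wrist_force: [0.0, 0.2, -0.1]
finger_gap: 1.0
grasp_force: 0.0
```

arm_command([
  {"offset":[0,0,0],"rot":[0,0,0]},
  {"offset":[0,0,0],"rot":[0,0,0]},
  {"offset":[0,0,0],"rot":[0,0,0]},
  {"offset":[0,0,0],"rot":[0,0,0]},
  {"offset":[0,0,0],"rot":[0,0,0]},
  {"offset":[0,0,0],"rot":[0,0,0]},
  {"offset":[0,0,0],"rot":[0,0,0]},
  {"offset":[0,0,0],"rot":[0,0,0]},
], gripper=-1)

```text
t: 2.82
tcp_pos: [0.4735, -0.2059, 0.0457]
ee_rot: [3.14, 0.002, 1.574]
wrist_force: [-0.8, 0.1, 6.2]
finger_gap: 0.656
grasp_force: 64.8
```

arm_command([
  {"offset":[0,0,-0.005],"rot":[0,0,0]},
  {"offset":[0,0,-0.02],"rot":[0,0,0]},
  {"offset":[0,0,-0.05],"rot":[0,0,0]},
  {"offset":[0,0,-0.09],"rot":[0,0,0]},
  {"offset":[0,0,-0.14],"rot":[0,0,0]},
  {"offset":[0,0,-0.19],"rot":[0,0,0]},
  {"offset":[0,0,-0.24],"rot":[0,0,0]},
  {"offset":[0,0,-0.28],"rot":[0,0,0]},
  {"offset":[0,0,-0.305],"rot":[0,0,0]},
  {"offset":[0,0,-0.31],"rot":[0,0,0]},
])

```text
t: 3.65
tcp_pos: [0.4737, -0.2057, 0.2023]
ee_rot: [3.138, 0.002, 1.575]
wrist_force: [0.2, -0.2, -2.7]
finger_gap: 0.659
grasp_force: 64.2
```

```bash
python3 -c "
from h import *
print(manip.get_state()['wrist_force'],manip.get_state()['finger_gap'])
go([.648,.2056,.2],1.466)"
```

```text
[ 0.21966828 -0.23767085 -2.67579394] 0.6594416747716764
pos [ 0.4737 -0.2057  0.2023] rot [3.1378e+00 2.4000e-03 1.5746e+00] off [0.8213 0.3516 0.0041] turn [0.0006 0.0003 0.0173]
```

arm_command([
  {"offset":[0.01,0.004,0],"rot":[0,0,0]},
  {"offset":[0.04,0.017,0],"rot":[0,0,0.001]},
  {"offset":[0.085,0.036,0],"rot":[0,0,0.002]},
  {"offset":[0.145,0.062,0],"rot":[0,0,0.004]},
  {"offset":[0.21,0.09,0],"rot":[0,0,0.005]},
  {"offset":[0.28,0.12,0],"rot":[0,0,0.007]},
  {"offset":[0.35,0.15,0],"rot":[0,0,0.009]},
  {"offset":[0.42,0.18,0],"rot":[0,0,0.01]},
  {"offset":[0.49,0.21,0],"rot":[0,0,0.012]},
  {"offset":[0.56,0.24,0],"rot":[0,0,0.013]},
])

```text
t: 4.48
tcp_pos: [0.591, 0.0776, 0.1974]
ee_rot: [-3.138, 0.0, 1.492]
wrist_force: [1.4, -0.8, -2.9]
finger_gap: 0.658
grasp_force: 64.2
```

arm_command([
  {"offset":[0.065,0.027,0],"rot":[0,0,0.001]},
  {"offset":[0.125,0.052,0],"rot":[0,0,0.002]},
  {"offset":[0.175,0.073,0],"rot":[0,0,0.003]},
  {"offset":[0.215,0.09,0],"rot":[0,0,0.004]},
  {"offset":[0.24,0.1,0],"rot":[0,0,0.004]},
  {"offset":[0.25,0.104,0],"rot":[0,0,0.004]},
  {"offset":[0.25,0.104,0],"rot":[0,0,0.004]},
  {"offset":[0.25,0.104,0],"rot":[0,0,0.004]},
])

```text
t: 5.15
tcp_pos: [0.6524, 0.1955, 0.1978]
ee_rot: [-3.139, 0.001, 1.468]
wrist_force: [-0.1, 0.4, -2.8]
finger_gap: 0.663
grasp_force: 64.3
```

```bash
python3 -c "
from h import *
print(manip.get_state()['wrist_force'],manip.get_state()['finger_gap'])
go([.648,.2056,.046],1.466)"
```

```text
[-0.14523944  0.35953728 -2.84254166] 0.663480548609228
pos [0.6524 0.1955 0.1978] rot [-3.1391e+00  1.2000e-03  1.4677e+00] off [ 0.0195 -0.01    0.3037] turn [-0.0004  0.0002  0.0003]
```

arm_command([
  {"offset":[0.008,-0.004,0.01],"rot":[0,0,0]},
  {"offset":[0.018,-0.009,0.04],"rot":[0,0,0]},
  {"offset":[0.0195,-0.01,0.09],"rot":[0,0,0]},
  {"offset":[0.0195,-0.01,0.145],"rot":[0,0,0]},
  {"offset":[0.0195,-0.01,0.195],"rot":[0,0,0]},
  {"offset":[0.0195,-0.01,0.235],"rot":[0,0,0]},
  {"offset":[0.0195,-0.01,0.265],"rot":[0,0,0]},
  {"offset":[0.0195,-0.01,0.283],"rot":[0,0,0]},
  {"offset":[0.0195,-0.01,0.293],"rot":[0,0,0]},
  {"offset":[0.0195,-0.01,0.294],"rot":[0,0,0]},
])

```text
t: 5.98
tcp_pos: [0.6486, 0.2053, 0.0515]
ee_rot: [-3.14, 0.001, 1.467]
wrist_force: [-0.8, 1.0, -2.6]
finger_gap: 0.66
grasp_force: 64.3
```

arm_command([
  {"offset":[0,0,0.002],"rot":[0,0,0]},
  {"offset":[0,0,0.004],"rot":[0,0,0]},
  {"offset":[0,0,0.006],"rot":[0,0,0]},
  {"offset":[0,0,0.007],"rot":[0,0,0]},
  {"offset":[0,0,0.007],"rot":[0,0,0]},
])

```text
t: 6.4
tcp_pos: [0.6496, 0.2061, 0.0493]
ee_rot: [3.141, -0.0, 1.468]
wrist_force: [0.0, 1.0, -3.0]
finger_gap: 0.663
grasp_force: 64.3
```

arm_command([
  {"offset":[0,0,0.002],"rot":[0,0,0]},
  {"offset":[0,0,0.004],"rot":[0,0,0]},
  {"offset":[0,0,0.004],"rot":[0,0,0]},
])

```text
t: 6.65
tcp_pos: [0.6492, 0.206, 0.0466]
ee_rot: [-3.141, 0.0, 1.468]
wrist_force: [-0.1, 0.3, -2.5]
finger_gap: 0.658
grasp_force: 64.3
```

arm_command([
  {"offset":[0,0,0.001],"rot":[0,0,0]},
  {"offset":[0,0,0.003],"rot":[0,0,0]},
  {"offset":[0,0,0.003],"rot":[0,0,0]},
])

```text
t: 6.9
tcp_pos: [0.6494, 0.206, 0.0458]
ee_rot: [3.141, -0.0, 1.468]
wrist_force: [-1.9, -0.9, 1.3]
finger_gap: 0.659
grasp_force: 64.6
```

Contact (force rose by about 4 N). Releasing gradually.

arm_command([
  {"offset":[0,0,0],"rot":[0,0,0]},
  {"offset":[0,0,0],"rot":[0,0,0]},
  {"offset":[0,0,0],"rot":[0,0,0]},
  {"offset":[0,0,0],"rot":[0,0,0]},
  {"offset":[0,0,0],"rot":[0,0,0]},
], gripper=0.5)

```text
t: 7.32
tcp_pos: [0.6494, 0.206, 0.0453]
ee_rot: [3.141, 0.0, 1.467]
wrist_force: [0.1, 0.7, -0.2]
finger_gap: 0.752
grasp_force: 0.0
```

arm_command([
  {"offset":[0,0,-0.01],"rot":[0,0,0]},
  {"offset":[0,0,-0.03],"rot":[0,0,0]},
  {"offset":[0,0,-0.07],"rot":[0,0,0]},
  {"offset":[0,0,-0.12],"rot":[0,0,0]},
  {"offset":[0,0,-0.18],"rot":[0,0,0]},
  {"offset":[0,0,-0.24],"rot":[0,0,0]},
  {"offset":[0,0,-0.29],"rot":[0,0,0]},
  {"offset":[0,0,-0.33],"rot":[0,0,0]},
  {"offset":[0,0,-0.34],"rot":[0,0,0]},
], gripper=1)

```text
t: 8.07
tcp_pos: [0.6511, 0.2064, 0.2212]
ee_rot: [3.134, -0.002, 1.468]
wrist_force: [-0.2, 0.2, 0.1]
finger_gap: 0.995
grasp_force: 0.0
```

```bash
python3 -c "
from h import *
import cv2
cv2.imwrite('pics/t2.png',manip.camera('side')[:,:,::-1])
go([.47,-.123,.22],1.579)"
```

```text
pos [0.651  0.2064 0.22  ] rot [ 3.1348e+00 -2.0000e-03  1.4675e+00] off [-0.6925 -0.2921 -0.0034] turn [ 0.0011 -0.0003 -0.0177]
```

View pics/t2.png

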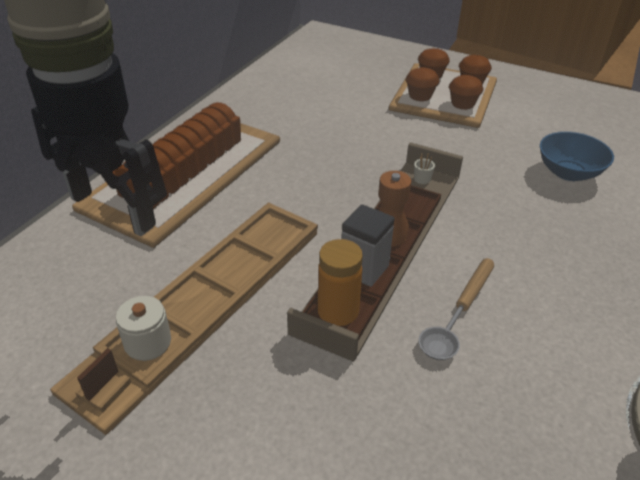

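The pot stands upright in the left-end pocket (143,328). Next is the mill.

arm_command([
  {"offset":[-0.02,-0.01,0],"rot":[0,0,-0.001]},
  {"offset":[-0.07,-0.03,0],"rot":[0,0,-0.002]},
  {"offset":[-0.14,-0.059,0],"rot":[0,0,-0.004]},
  {"offset":[-0.21,-0.088,0],"rot":[0,0,-0.006]},
  {"offset":[-0.28,-0.118,0],"rot":[0,0,-0.008]},
  {"offset":[-0.35,-0.148,0],"rot":[0,0,-0.01]},
  {"offset":[-0.42,-0.177,0],"rot":[0,0,-0.012]},
  {"offset":[-0.49,-0.207,0],"rot":[0,0,-0.014]},
  {"offset":[-0.56,-0.236,0],"rot":[0,0,-0.016]},
  {"offset":[-0.61,-0.257,0],"rot":[0,0,-0.0177]},
])

```text
t: 8.95
tcp_pos: [0.4876, -0.0859, 0.214]
ee_rot: [-3.139, -0.0, 1.578]
wrist_force: [0.5, 0.1, 0.6]
finger_gap: 0.998
grasp_force: 0.0
```

arm_command([
  {"offset":[-0.045,-0.019,0],"rot":[0,0,0]},
  {"offset":[-0.07,-0.03,0],"rot":[0,0,0]},
  {"offset":[-0.08,-0.034,0],"rot":[0,0,0]},
  {"offset":[-0.08,-0.034,0],"rot":[0,0,0]},
  {"offset":[-0.08,-0.034,0],"rot":[0,0,0]},
])

```text
t: 9.37
tcp_pos: [0.4732, -0.1239, 0.2146]
ee_rot: [-3.141, -0.001, 1.578]
wrist_force: [-0.4, 0.4, 0.6]
finger_gap: 0.998
grasp_force: 0.0
```

```bash
python3 -c "
from h import *
go([.47,-.123,.095],1.579)"
```

```text
pos [ 0.4732 -0.1239  0.2146] rot [-3.1408e+00 -8.0000e-04  1.5783e+00] off [ 0.0016 -0.0061  0.2393] turn [-0.0001 -0.0001 -0.0001]
```

arm_command([
  {"offset":[0.001,-0.004,0.03],"rot":[0,0,0]},
  {"offset":[0.0016,-0.006,0.08],"rot":[0,0,0]},
  {"offset":[0.0016,-0.006,0.13],"rot":[0,0,0]},
  {"offset":[0.0016,-0.006,0.175],"rot":[0,0,0]},
  {"offset":[0.0016,-0.006,0.21],"rot":[0,0,0]},
  {"offset":[0.0016,-0.006,0.23],"rot":[0,0,0]},
  {"offset":[0.0016,-0.006,0.239],"rot":[0,0,0]},
  {"offset":[0.0016,-0.006,0.239],"rot":[0,0,0]},
  {"offset":[0.0016,-0.006,0.239],"rot":[0,0,0]},
])

```text
t: 10.12
tcp_pos: [0.471, -0.1233, 0.0963]
ee_rot: [3.141, 0.0, 1.58]
wrist_force: [0.6, 0.7, 0.9]
finger_gap: 1.003
grasp_force: 0.0
```

arm_command([
  {"offset":[0,0,0],"rot":[0,0,0]},
  {"offset":[0,0,0],"rot":[0,0,0]},
  {"offset":[0,0,0],"rot":[0,0,0]},
  {"offset":[0,0,0],"rot":[0,0,0]},
  {"offset":[0,0,0],"rot":[0,0,0]},
  {"offset":[0,0,0],"rot":[0,0,0]},
  {"offset":[0,0,0],"rot":[0,0,0]},
  {"offset":[0,0,0],"rot":[0,0,0]},
  {"offset":[0,0,0],"rot":[0,0,0]},
], gripper=-1)

```text
t: 10.87
tcp_pos: [0.4707, -0.1238, 0.0968]
ee_rot: [3.14, 0.001, 1.578]
wrist_force: [-1.6, -0.2, 5.0]
finger_gap: 0.498
grasp_force: 60.4
```

arm_command([
  {"offset":[0,0,-0.005],"rot":[0,0,0]},
  {"offset":[0,0,-0.02],"rot":[0,0,0]},
  {"offset":[0,0,-0.05],"rot":[0,0,0]},
  {"offset":[0,0,-0.09],"rot":[0,0,0]},
  {"offset":[0,0,-0.14],"rot":[0,0,0]},
  {"offset":[0,0,-0.19],"rot":[0,0,0]},
  {"offset":[0,0,-0.23],"rot":[0,0,0]},
  {"offset":[0,0,-0.255],"rot":[0,0,0]},
  {"offset":[0,0,-0.26],"rot":[0,0,0]},
  {"offset":[0,0,-0.26],"rot":[0,0,0]},
])

```text
t: 11.7
tcp_pos: [0.4708, -0.1237, 0.2268]
ee_rot: [3.14, 0.001, 1.579]
wrist_force: [0.1, -0.3, -1.9]
finger_gap: 0.499
grasp_force: 61.1
```

```bash
python3 -c "
from h import *
go([.639,.122,.22],1.466)"
```

```text
pos [ 0.4708 -0.1237  0.2268] rot [3.1396e+00 1.0000e-03 1.5786e+00] off [0.4888 0.3402 0.0138] turn [0.0003 0.0001 0.0179]
```

arm_command([
  {"offset":[0.01,0.007,0],"rot":[0,0,0]},
  {"offset":[0.035,0.024,0],"rot":[0,0,0.001]},
  {"offset":[0.075,0.052,0],"rot":[0,0,0.003]},
  {"offset":[0.125,0.087,0],"rot":[0,0,0.005]},
  {"offset":[0.18,0.125,0],"rot":[0,0,0.007]},
  {"offset":[0.235,0.163,0],"rot":[0,0,0.009]},
  {"offset":[0.29,0.201,0],"rot":[0,0,0.011]},
  {"offset":[0.345,0.24,0],"rot":[0,0,0.013]},
  {"offset":[0.395,0.275,0],"rot":[0,0,0.015]},
  {"offset":[0.435,0.303,0],"rot":[0,0,0.017]},
])

```text
t: 12.53
tcp_pos: [0.6203, 0.0979, 0.2235]
ee_rot: [-3.139, -0.0, 1.473]
wrist_force: [0.6, -0.5, -1.7]
finger_gap: 0.497
grasp_force: 61.1
```

arm_command([
  {"offset":[0.026,0.017,0],"rot":[0,0,0.001]},
  {"offset":[0.043,0.028,0],"rot":[0,0,0.001]},
  {"offset":[0.05,0.032,0],"rot":[0,0,0.001]},
  {"offset":[0.05,0.032,0],"rot":[0,0,0.001]},
  {"offset":[0.05,0.032,0],"rot":[0,0,0.001]},
  {"offset":[0.05,0.032,0],"rot":[0,0,0.001]},
])

```text
t: 13.03
tcp_pos: [0.6379, 0.1176, 0.2256]
ee_rot: [-3.141, 0.0, 1.465]
wrist_force: [-0.6, 1.2, -1.3]
finger_gap: 0.5
grasp_force: 61.1
```

```bash
python3 -c "
from h import *
go([.639,.122,.097],1.466)"
```

```text
pos [0.6379 0.1176 0.2256] rot [-3.1409e+00  5.0000e-04  1.4646e+00] off [0.0091 0.0014 0.2573] turn [-0.0001  0.0001 -0.0002]
```

arm_command([
  {"offset":[0.004,0,0.01],"rot":[0,0,0]},
  {"offset":[0.009,0.001,0.04],"rot":[0,0,0]},
  {"offset":[0.009,0.001,0.085],"rot":[0,0,0]},
  {"offset":[0.009,0.001,0.135],"rot":[0,0,0]},
  {"offset":[0.009,0.001,0.18],"rot":[0,0,0]},
  {"offset":[0.009,0.001,0.215],"rot":[0,0,0]},
  {"offset":[0.009,0.001,0.237],"rot":[0,0,0]},
  {"offset":[0.009,0.001,0.248],"rot":[0,0,0]},
  {"offset":[0.009,0.001,0.25],"rot":[0,0,0]},
  {"offset":[0.009,0.001,0.25],"rot":[0,0,0]},
])

```text
t: 13.87
tcp_pos: [0.6398, 0.1227, 0.1013]
ee_rot: [3.141, -0.0, 1.465]
wrist_force: [0.2, 0.0, -1.7]
finger_gap: 0.49
grasp_force: 61.1
```

arm_command([
  {"offset":[0,0,0.001],"rot":[0,0,0]},
  {"offset":[0,0,0.003],"rot":[0,0,0]},
  {"offset":[0,0,0.004],"rot":[0,0,0]},
  {"offset":[0,0,0.004],"rot":[0,0,0]},
])

```text
t: 14.2
tcp_pos: [0.6398, 0.123, 0.0994]
ee_rot: [3.14, -0.0, 1.466]
wrist_force: [0.1, -0.2, -1.8]
finger_gap: 0.497
grasp_force: 61.1
```

arm_command([
  {"offset":[0,0,0.001],"rot":[0,0,0]},
  {"offset":[0,0,0.003],"rot":[0,0,0]},
  {"offset":[0,0,0.003],"rot":[0,0,0]},
])

```text
t: 14.45
tcp_pos: [0.6394, 0.1229, 0.0971]
ee_rot: [-3.141, 0.0, 1.466]
wrist_force: [-0.1, -0.7, -1.7]
finger_gap: 0.501
grasp_force: 61.1
```

arm_command([
  {"offset":[0,0,0.001],"rot":[0,0,0]},
  {"offset":[0,0,0.002],"rot":[0,0,0]},
  {"offset":[0,0,0.002],"rot":[0,0,0]},
])

```text
t: 14.7
tcp_pos: [0.6394, 0.123, 0.0969]
ee_rot: [3.141, -0.0, 1.466]
wrist_force: [-2.3, -0.3, 4.6]
finger_gap: 0.498
grasp_force: 61.6
```

Contact again; releasing the mill and retreating.

arm_command([
  {"offset":[0,0,0],"rot":[0,0,0]},
  {"offset":[0,0,0],"rot":[0,0,0]},
  {"offset":[0,0,0],"rot":[0,0,0]},
  {"offset":[0,0,0],"rot":[0,0,0]},
  {"offset":[0,0,0],"rot":[0,0,0]},
], gripper=0.3)

```text
t: 15.12
tcp_pos: [0.6395, 0.1229, 0.0961]
ee_rot: [-3.142, 0.0, 1.466]
wrist_force: [-0.3, 0.3, 0.2]
finger_gap: 0.652
grasp_force: 0.0
```

arm_command([
  {"offset":[0,0,-0.01],"rot":[0,0,0]},
  {"offset":[0,0,-0.03],"rot":[0,0,0]},
  {"offset":[0,0,-0.07],"rot":[0,0,0]},
  {"offset":[0,0,-0.12],"rot":[0,0,0]},
  {"offset":[0,0,-0.17],"rot":[0,0,0]},
  {"offset":[0,0,-0.21],"rot":[0,0,0]},
  {"offset":[0,0,-0.235],"rot":[0,0,0]},
  {"offset":[0,0,-0.24],"rot":[0,0,0]},
  {"offset":[0,0,-0.24],"rot":[0,0,0]},
], gripper=1)

```text
t: 15.87
tcp_pos: [0.6403, 0.123, 0.2182]
ee_rot: [3.138, -0.0, 1.466]
wrist_force: [-0.3, -0.8, -0.7]
finger_gap: 1.001
grasp_force: 0.0
```

```bash
python3 -c "
from h import *
import cv2
cv2.imwrite('pics/t3.png',manip.camera('side')[:,:,::-1])
go([.471,-.040,.22],1.4783)"
```

```text
pos [0.6396 0.1229 0.2167] rot [ 3.1406e+00 -1.0000e-04  1.4656e+00] off [-0.3595 -0.3012 -0.0069] turn [ 0.0002 -0.     -0.002 ]
```

View pics/t3.png

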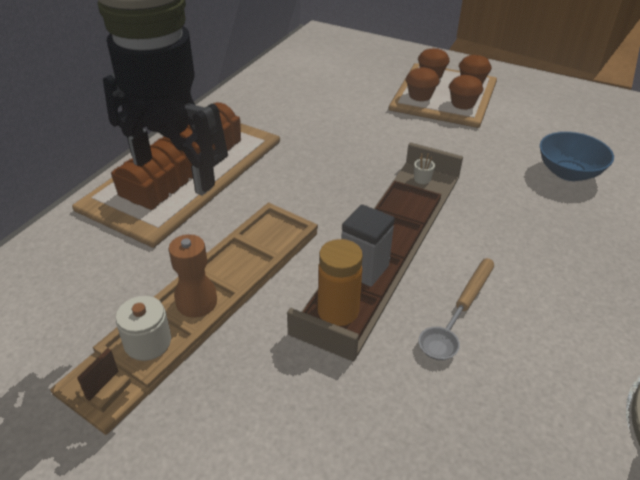

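The mill (192,280) stands upright in the pocket beside the pot. Next is the caddy; I'll check its yaw from above with the wrist camera.

arm_command([
  {"offset":[-0.03,-0.025,0],"rot":[0,0,0]},
  {"offset":[-0.085,-0.071,0],"rot":[0,0,0]},
  {"offset":[-0.145,-0.121,0],"rot":[0,0,-0.001]},
  {"offset":[-0.205,-0.172,0],"rot":[0,0,-0.001]},
  {"offset":[-0.26,-0.218,0],"rot":[0,0,-0.002]},
  {"offset":[-0.31,-0.26,0],"rot":[0,0,-0.002]},
  {"offset":[-0.345,-0.289,0],"rot":[0,0,-0.002]},
  {"offset":[-0.36,-0.301,0],"rot":[0,0,-0.002]},
  {"offset":[-0.36,-0.301,0],"rot":[0,0,-0.002]},
  {"offset":[-0.36,-0.301,0],"rot":[0,0,-0.002]},
])

```text
t: 16.75
tcp_pos: [0.471, -0.0403, 0.2158]
ee_rot: [-3.141, -0.0, 1.477]
wrist_force: [0.8, -0.2, 0.6]
finger_gap: 0.998
grasp_force: 0.0
```

```bash
python3 - <<'E'
from h import *
import cv2
go([.471,-.040,.07],1.4783)
s=manip.get_state();im=manip.camera("wrist")[:,:,::-1].copy()
T=np.eye(4);T[:3,:3]=Ro.from_euler("xyz",s["ee_rot"]).as_matrix();T[:3,3]=s["tcp_pos"]
c=manip.camera_info("wrist");M=np.linalg.inv(T@c["T_tool_cam"])
a=-.0925
for dx,dy in((0,0),(26,26),(26,-26),(-26,-26),(-26,26)):
    p=np.array([.4711+(dx*np.cos(a)-dy*np.sin(a))/1e3,-.0401+(dx*np.sin(a)+dy*np.cos(a))/1e3,.102])
    q=c["intrinsics"]@(M[:3,:3]@p+M[:3,3]);u=q[:2]/q[2];print(u.round(1));cv2.circle(im,tuple(int(round(x)) for x in u),2,(0,0,255),-1)
cv2.imwrite("pics/w2.png",im)
E
```

```text
pos [ 0.471  -0.0403  0.2158] rot [-3.1414e+00 -4.0000e-04  1.4772e+00] off [ 0.0004 -0.      0.2917] turn [-0.     -0.0001 -0.0002]
[325.9 245.5]
[369.7 203.7]
[367.2 284.5]
[284.8 284.6]
[281.8 203.9]
```

View pics/w2.png

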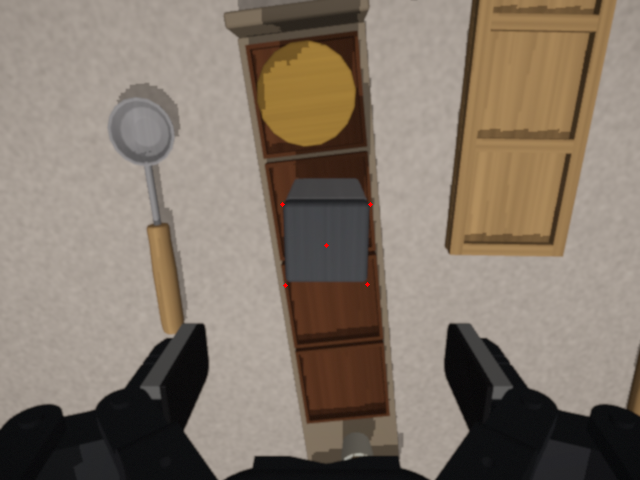

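The caddy lid edges are square to the gripper, and the corners (284,203)–(368,282) match the prediction.

arm_command([
  {"offset":[0.001,0,0.03],"rot":[0,0,0]},
  {"offset":[0.002,0,0.08],"rot":[0,0,0]},
  {"offset":[0.002,0,0.13],"rot":[0,0,0]},
  {"offset":[0.002,0,0.18],"rot":[0,0,0]},
  {"offset":[0.002,0,0.225],"rot":[0,0,0]},
  {"offset":[0.002,0,0.26],"rot":[0,0,0]},
  {"offset":[0.002,0,0.28],"rot":[0,0,0]},
  {"offset":[0.002,0,0.287],"rot":[0,0,0]},
  {"offset":[0.002,0,0.287],"rot":[0,0,0]},
  {"offset":[0.002,0,0.287],"rot":[0,0,0]},
])

```text
t: 17.63
tcp_pos: [0.4718, -0.0388, 0.0729]
ee_rot: [3.141, 0.0, 1.479]
wrist_force: [-0.3, -0.4, 1.1]
finger_gap: 1.0
grasp_force: 0.0
```

arm_command([
  {"offset":[0,0,0],"rot":[0,0,0]},
  {"offset":[0,0,0],"rot":[0,0,0]},
  {"offset":[0,0,0],"rot":[0,0,0]},
  {"offset":[0,0,0],"rot":[0,0,0]},
  {"offset":[0,0,0],"rot":[0,0,0]},
  {"offset":[0,0,0],"rot":[0,0,0]},
  {"offset":[0,0,0],"rot":[0,0,0]},
  {"offset":[0,0,0],"rot":[0,0,0]},
  {"offset":[0,0,0],"rot":[0,0,0]},
], gripper=-1)

```text
t: 18.38
tcp_pos: [0.4716, -0.0394, 0.0737]
ee_rot: [3.14, 0.0, 1.478]
wrist_force: [-1.3, 1.0, 5.5]
finger_gap: 0.599
grasp_force: 63.5
```

arm_command([
  {"offset":[0,0,-0.005],"rot":[0,0,0]},
  {"offset":[0,0,-0.02],"rot":[0,0,0]},
  {"offset":[0,0,-0.05],"rot":[0,0,0]},
  {"offset":[0,0,-0.09],"rot":[0,0,0]},
  {"offset":[0,0,-0.14],"rot":[0,0,0]},
  {"offset":[0,0,-0.19],"rot":[0,0,0]},
  {"offset":[0,0,-0.23],"rot":[0,0,0]},
  {"offset":[0,0,-0.255],"rot":[0,0,0]},
  {"offset":[0,0,-0.26],"rot":[0,0,0]},
  {"offset":[0,0,-0.26],"rot":[0,0,0]},
])

```text
t: 19.22
tcp_pos: [0.4713, -0.0394, 0.2035]
ee_rot: [3.14, 0.0, 1.478]
wrist_force: [-0.2, 0.3, -3.7]
finger_gap: 0.593
grasp_force: 63.2
```

```bash
python3 -c "
from h import *
go([.6302,.0385,.2],1.466)"
```

```text
pos [ 0.4713 -0.0394  0.2035] rot [3.1401e+00 3.0000e-04 1.4781e+00] off [0.1846 0.302  0.0074] turn [0.0002 0.0001 0.0019]
```

arm_command([
  {"offset":[0.007,0.011,0],"rot":[0,0,0]},
  {"offset":[0.024,0.039,0],"rot":[0,0,0]},
  {"offset":[0.05,0.082,0],"rot":[0,0,0.001]},
  {"offset":[0.08,0.131,0],"rot":[0,0,0.001]},
  {"offset":[0.11,0.18,0],"rot":[0,0,0.001]},
  {"offset":[0.138,0.226,0],"rot":[0,0,0.002]},
  {"offset":[0.16,0.262,0],"rot":[0,0,0.002]},
  {"offset":[0.176,0.288,0],"rot":[0,0,0.002]},
  {"offset":[0.185,0.302,0],"rot":[0,0,0.002]},
  {"offset":[0.185,0.302,0],"rot":[0,0,0.002]},
])

```text
t: 20.05
tcp_pos: [0.6305, 0.0398, 0.2005]
ee_rot: [-3.139, -0.0, 1.467]
wrist_force: [-0.5, -0.5, -3.6]
finger_gap: 0.602
grasp_force: 63.5
```

arm_command([
  {"offset":[0,0,0.002],"rot":[0,0,0]},
  {"offset":[0,0,0.005],"rot":[0,0,0]},
  {"offset":[0,0,0.007],"rot":[0,0,0]},
  {"offset":[0,0,0.007],"rot":[0,0,0]},
])

```text
t: 20.38
tcp_pos: [0.629, 0.0384, 0.1991]
ee_rot: [-3.141, 0.0, 1.465]
wrist_force: [-0.9, 0.2, -1.7]
finger_gap: 0.602
grasp_force: 63.5
```

```bash
python3 -c "
from h import *
go([.6302,.0385,.0737],1.466)"
```

```text
pos [0.629  0.0384 0.1991] rot [-3.1409e+00  2.0000e-04  1.4649e+00] off [0.0005 0.0025 0.2509] turn [-0.0001  0.     -0.0002]
```

arm_command([
  {"offset":[0,0.001,0.01],"rot":[0,0,0]},
  {"offset":[0,0.002,0.04],"rot":[0,0,0]},
  {"offset":[0,0.002,0.085],"rot":[0,0,0]},
  {"offset":[0,0.002,0.135],"rot":[0,0,0]},
  {"offset":[0,0.002,0.18],"rot":[0,0,0]},
  {"offset":[0,0.002,0.213],"rot":[0,0,0]},
  {"offset":[0,0.002,0.233],"rot":[0,0,0]},
  {"offset":[0,0.002,0.242],"rot":[0,0,0]},
  {"offset":[0,0.002,0.243],"rot":[0,0,0]},
  {"offset":[0,0.002,0.243],"rot":[0,0,0]},
])

```text
t: 21.22
tcp_pos: [0.6314, 0.0386, 0.0785]
ee_rot: [3.14, 0.0, 1.466]
wrist_force: [0.4, -0.2, -2.3]
finger_gap: 0.603
grasp_force: 63.5
```

arm_command([
  {"offset":[0,0,0.001],"rot":[0,0,0]},
  {"offset":[0,0,0.003],"rot":[0,0,0]},
  {"offset":[0,0,0.004],"rot":[0,0,0]},
  {"offset":[0,0,0.004],"rot":[0,0,0]},
])

```text
t: 21.55
tcp_pos: [0.6312, 0.0387, 0.0763]
ee_rot: [3.141, 0.0, 1.466]
wrist_force: [0.2, 0.3, -2.1]
finger_gap: 0.601
grasp_force: 63.5
```

arm_command([
  {"offset":[0,0,0.001],"rot":[0,0,0]},
  {"offset":[0,0,0.003],"rot":[0,0,0]},
  {"offset":[0,0,0.004],"rot":[0,0,0]},
  {"offset":[0,0,0.004],"rot":[0,0,0]},
])

```text
t: 21.88
tcp_pos: [0.6309, 0.0387, 0.0738]
ee_rot: [3.141, 0.0, 1.466]
wrist_force: [0.1, -0.6, -1.6]
finger_gap: 0.605
grasp_force: 63.6
```

arm_command([
  {"offset":[0,0,0.001],"rot":[0,0,0]},
  {"offset":[0,0,0.002],"rot":[0,0,0]},
  {"offset":[0,0,0.002],"rot":[0,0,0]},
])

```text
t: 22.13
tcp_pos: [0.6309, 0.0388, 0.0738]
ee_rot: [3.141, 0.0, 1.466]
wrist_force: [-2.3, 0.9, 5.6]
finger_gap: 0.6
grasp_force: 64.2
```

Contact; releasing the caddy and heading to the jar.

arm_command([
  {"offset":[0,0,0],"rot":[0,0,0]},
  {"offset":[0,0,0],"rot":[0,0,0]},
  {"offset":[0,0,0],"rot":[0,0,0]},
  {"offset":[0,0,0],"rot":[0,0,0]},
  {"offset":[0,0,0],"rot":[0,0,0]},
], gripper=0.5)

```text
t: 22.55
tcp_pos: [0.631, 0.0387, 0.0727]
ee_rot: [3.141, 0.0, 1.466]
wrist_force: [0.7, 1.3, 0.3]
finger_gap: 0.75
grasp_force: 0.0
```

arm_command([
  {"offset":[0,0,-0.01],"rot":[0,0,0]},
  {"offset":[0,0,-0.03],"rot":[0,0,0]},
  {"offset":[0,0,-0.07],"rot":[0,0,0]},
  {"offset":[0,0,-0.12],"rot":[0,0,0]},
  {"offset":[0,0,-0.17],"rot":[0,0,0]},
  {"offset":[0,0,-0.22],"rot":[0,0,0]},
  {"offset":[0,0,-0.26],"rot":[0,0,0]},
  {"offset":[0,0,-0.28],"rot":[0,0,0]},
  {"offset":[0,0,-0.285],"rot":[0,0,0]},
  {"offset":[0,0,-0.285],"rot":[0,0,0]},
], gripper=1)

```text
t: 23.38
tcp_pos: [0.6313, 0.0387, 0.2161]
ee_rot: [3.14, 0.0, 1.466]
wrist_force: [0.7, 0.3, -0.2]
finger_gap: 0.996
grasp_force: 0.0
```

```bash
python3 -c "
from h import *
go([.468,.0455,.22],1.579)"
```

```text
pos [0.6313 0.0387 0.2161] rot [3.1399 0.     1.4656] off [-0.0208 -0.3262 -0.0083] turn [ 0.0003  0.     -0.018 ]
```

arm_command([
  {"offset":[-0.002,-0.03,0],"rot":[0,0,-0.002]},
  {"offset":[-0.006,-0.085,0],"rot":[0,0,-0.005]},
  {"offset":[-0.01,-0.145,0],"rot":[0,0,-0.008]},
  {"offset":[-0.013,-0.205,0],"rot":[0,0,-0.011]},
  {"offset":[-0.017,-0.26,0],"rot":[0,0,-0.014]},
  {"offset":[-0.02,-0.3,0],"rot":[0,0,-0.017]},
  {"offset":[-0.021,-0.322,0],"rot":[0,0,-0.018]},
  {"offset":[-0.021,-0.326,0],"rot":[0,0,-0.018]},
  {"offset":[-0.021,-0.326,0],"rot":[0,0,-0.018]},
  {"offset":[-0.021,-0.326,0],"rot":[0,0,-0.018]},
])

```text
t: 24.22
tcp_pos: [0.4688, 0.0453, 0.215]
ee_rot: [3.141, 0.0, 1.578]
wrist_force: [0.4, 0.9, 0.1]
finger_gap: 1.001
grasp_force: 0.0
```

```bash
python3 - <<'E'
from h import *
import cv2
go([.468,.0455,.072],1.579)
s=manip.get_state();im=manip.camera("wrist")[:,:,::-1].copy()
T=np.eye(4);T[:3,:3]=Ro.from_euler("xyz",s["ee_rot"]).as_matrix();T[:3,3]=s["tcp_pos"]
c=manip.camera_info("wrist");M=np.linalg.inv(T@c["T_tool_cam"])
for a in np.arange(0,6.3,.5):
    p=np.array([.4681+.026*np.cos(a),.0455+.026*np.sin(a),.115])
    q=c["intrinsics"]@(M[:3,:3]@p+M[:3,3]);u=q[:2]/q[2];cv2.circle(im,tuple(int(round(x)) for x in u),2,(0,0,255),-1)
cv2.imwrite("pics/w3.png",im)
E
```

```text
pos [0.4688 0.0453 0.215 ] rot [3.1409e+00 2.0000e-04 1.5782e+00] off [ 0.0005 -0.0018  0.2861] turn [ 0.0001  0.     -0.0001]
```

View pics/w3.png

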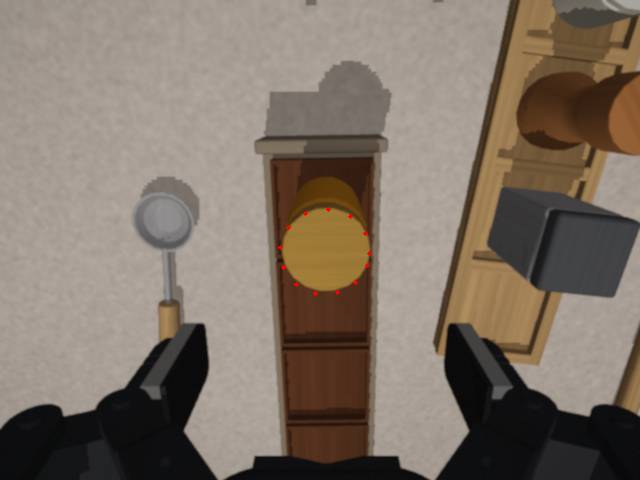

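The jar lid (326,250) matches the predicted circle to about 1 mm, and the caddy sits in its pocket. Grasping the jar.

arm_command([
  {"offset":[0.001,-0.001,0.03],"rot":[0,0,0]},
  {"offset":[0.002,-0.002,0.08],"rot":[0,0,0]},
  {"offset":[0.002,-0.002,0.13],"rot":[0,0,0]},
  {"offset":[0.002,-0.002,0.18],"rot":[0,0,0]},
  {"offset":[0.002,-0.002,0.225],"rot":[0,0,0]},
  {"offset":[0.002,-0.002,0.26],"rot":[0,0,0]},
  {"offset":[0.002,-0.002,0.28],"rot":[0,0,0]},
  {"offset":[0.002,-0.002,0.286],"rot":[0,0,0]},
  {"offset":[0.002,-0.002,0.286],"rot":[0,0,0]},
  {"offset":[0.002,-0.002,0.286],"rot":[0,0,0]},
])

```text
t: 25.1
tcp_pos: [0.4676, 0.0463, 0.0725]
ee_rot: [3.141, 0.0, 1.579]
wrist_force: [0.2, -0.2, 0.1]
finger_gap: 1.002
grasp_force: 0.0
```

arm_command([
  {"offset":[0,0,0],"rot":[0,0,0]},
  {"offset":[0,0,0],"rot":[0,0,0]},
  {"offset":[0,0,0],"rot":[0,0,0]},
  {"offset":[0,0,0],"rot":[0,0,0]},
  {"offset":[0,0,0],"rot":[0,0,0]},
  {"offset":[0,0,0],"rot":[0,0,0]},
  {"offset":[0,0,0],"rot":[0,0,0]},
  {"offset":[0,0,0],"rot":[0,0,0]},
  {"offset":[0,0,0],"rot":[0,0,0]},
], gripper=-1)

```text
t: 25.85
tcp_pos: [0.4679, 0.0464, 0.0736]
ee_rot: [3.139, 0.0, 1.579]
wrist_force: [0.7, 0.2, 5.4]
finger_gap: 0.619
grasp_force: 55.4
```

arm_command([
  {"offset":[0,0,-0.005],"rot":[0,0,0]},
  {"offset":[0,0,-0.02],"rot":[0,0,0]},
  {"offset":[0,0,-0.05],"rot":[0,0,0]},
  {"offset":[0,0,-0.09],"rot":[0,0,0]},
  {"offset":[0,0,-0.14],"rot":[0,0,0]},
  {"offset":[0,0,-0.19],"rot":[0,0,0]},
  {"offset":[0,0,-0.23],"rot":[0,0,0]},
  {"offset":[0,0,-0.255],"rot":[0,0,0]},
  {"offset":[0,0,-0.26],"rot":[0,0,0]},
  {"offset":[0,0,-0.26],"rot":[0,0,0]},
])

```text
t: 26.68
tcp_pos: [0.4669, 0.0464, 0.203]
ee_rot: [3.14, 0.0, 1.579]
wrist_force: [0.2, -0.2, -3.6]
finger_gap: 0.616
grasp_force: 55.8
```

```bash
python3 -c "
from h import *
go([.6214,-.045,.2],1.466)"
```

```text
pos [0.4669 0.0464 0.203 ] rot [3.1402e+00 2.0000e-04 1.5787e+00] off [-0.1852  0.3075  0.0065] turn [0.0002 0.     0.0179]
```

arm_command([
  {"offset":[-0.007,0.011,0],"rot":[0,0,0.001]},
  {"offset":[-0.024,0.039,0],"rot":[0,0,0.002]},
  {"offset":[-0.05,0.083,0],"rot":[0,0,0.005]},
  {"offset":[-0.08,0.132,0],"rot":[0,0,0.008]},
  {"offset":[-0.11,0.182,0],"rot":[0,0,0.011]},
  {"offset":[-0.138,0.229,0],"rot":[0,0,0.014]},
  {"offset":[-0.16,0.266,0],"rot":[0,0,0.016]},
  {"offset":[-0.177,0.293,0],"rot":[0,0,0.0175]},
  {"offset":[-0.185,0.307,0],"rot":[0,0,0.018]},
  {"offset":[-0.185,0.307,0],"rot":[0,0,0.018]},
])

```text
t: 27.52
tcp_pos: [0.6216, -0.046, 0.2]
ee_rot: [-3.139, 0.0, 1.464]
wrist_force: [-0.5, -0.1, -3.4]
finger_gap: 0.619
grasp_force: 55.9
```

arm_command([
  {"offset":[0,0,0.002],"rot":[0,0,0]},
  {"offset":[0,0,0.005],"rot":[0,0,0]},
  {"offset":[0,0,0.007],"rot":[0,0,0]},
  {"offset":[0,0,0.007],"rot":[0,0,0]},
])

```text
t: 27.85
tcp_pos: [0.62, -0.0442, 0.1987]
ee_rot: [-3.141, -0.0, 1.466]
wrist_force: [0.6, -0.2, -3.0]
finger_gap: 0.617
grasp_force: 55.9
```

```bash
python3 -c "
from h import *
go([.6214,-.045,.0735],1.466)"
```

```text
pos [ 0.62   -0.0442  0.1987] rot [-3.1409 -0.      1.4664] off [-0.0014  0.0031  0.2504] turn [-0.0001 -0.      0.0001]
```

arm_command([
  {"offset":[-0.001,0.001,0.01],"rot":[0,0,0]},
  {"offset":[-0.001,0.002,0.04],"rot":[0,0,0]},
  {"offset":[-0.001,0.002,0.085],"rot":[0,0,0]},
  {"offset":[-0.001,0.002,0.135],"rot":[0,0,0]},
  {"offset":[-0.001,0.002,0.18],"rot":[0,0,0]},
  {"offset":[-0.001,0.002,0.213],"rot":[0,0,0]},
  {"offset":[-0.001,0.002,0.233],"rot":[0,0,0]},
  {"offset":[-0.001,0.002,0.242],"rot":[0,0,0]},
  {"offset":[-0.001,0.002,0.243],"rot":[0,0,0]},
  {"offset":[-0.001,0.002,0.243],"rot":[0,0,0]},
])

```text
t: 28.68
tcp_pos: [0.6224, -0.0455, 0.078]
ee_rot: [3.14, 0.0, 1.466]
wrist_force: [0.1, 1.2, -3.2]
finger_gap: 0.618
grasp_force: 56.0
```

arm_command([
  {"offset":[0,0,0.001],"rot":[0,0,0]},
  {"offset":[0,0,0.003],"rot":[0,0,0]},
  {"offset":[0,0,0.005],"rot":[0,0,0]},
  {"offset":[0,0,0.005],"rot":[0,0,0]},
])

```text
t: 29.02
tcp_pos: [0.6221, -0.0455, 0.0752]
ee_rot: [3.141, 0.0, 1.466]
wrist_force: [-0.5, 0.1, -3.3]
finger_gap: 0.616
grasp_force: 56.0
```

arm_command([
  {"offset":[0,0,0.001],"rot":[0,0,0]},
  {"offset":[0,0,0.003],"rot":[0,0,0]},
  {"offset":[0,0,0.003],"rot":[0,0,0]},
])

```text
t: 29.27
tcp_pos: [0.6221, -0.0456, 0.0737]
ee_rot: [3.141, 0.0, 1.466]
wrist_force: [-0.5, -0.3, -1.0]
finger_gap: 0.619
grasp_force: 56.2
```

arm_command([
  {"offset":[0,0,0.001],"rot":[0,0,0]},
  {"offset":[0,0,0.002],"rot":[0,0,0]},
  {"offset":[0,0,0.002],"rot":[0,0,0]},
])

```text
t: 29.52
tcp_pos: [0.6221, -0.0456, 0.0736]
ee_rot: [3.14, 0.0, 1.466]
wrist_force: [-2.7, 0.6, 5.7]
finger_gap: 0.617
grasp_force: 56.9
```

arm_command([
  {"offset":[0,0,0],"rot":[0,0,0]},
  {"offset":[0,0,0],"rot":[0,0,0]},
  {"offset":[0,0,0],"rot":[0,0,0]},
  {"offset":[0,0,0],"rot":[0,0,0]},
  {"offset":[0,0,0],"rot":[0,0,0]},
], gripper=0.5)

```text
t: 29.93
tcp_pos: [0.6219, -0.0455, 0.0722]
ee_rot: [3.142, 0.0, 1.466]
wrist_force: [0.3, 0.0, -0.1]
finger_gap: 0.751
grasp_force: 0.0
```

arm_command([
  {"offset":[0,0,-0.01],"rot":[0,0,0]},
  {"offset":[0,0,-0.03],"rot":[0,0,0]},
  {"offset":[0,0,-0.07],"rot":[0,0,0]},
  {"offset":[0,0,-0.12],"rot":[0,0,0]},
  {"offset":[0,0,-0.17],"rot":[0,0,0]},
  {"offset":[0,0,-0.22],"rot":[0,0,0]},
  {"offset":[0,0,-0.26],"rot":[0,0,0]},
  {"offset":[0,0,-0.28],"rot":[0,0,0]},
  {"offset":[0,0,-0.285],"rot":[0,0,0]},
  {"offset":[0,0,-0.285],"rot":[0,0,0]},
], gripper=1)

```text
t: 30.77
tcp_pos: [0.6223, -0.0456, 0.2156]
ee_rot: [3.14, 0.0, 1.466]
wrist_force: [0.3, -0.4, -0.9]
finger_gap: 0.999
grasp_force: 0.0
```

arm_command([
  {"offset":[0,-0.03,0],"rot":[0,0,0]},
  {"offset":[0,-0.09,0],"rot":[0,0,0]},
  {"offset":[0,-0.15,0],"rot":[0,0,0]},
  {"offset":[0,-0.21,0],"rot":[0,0,0]},
  {"offset":[0,-0.27,0],"rot":[0,0,0]},
  {"offset":[0,-0.32,0],"rot":[0,0,0]},
  {"offset":[0,-0.35,0],"rot":[0,0,0]},
  {"offset":[0,-0.35,0],"rot":[0,0,0]},
])

```text
t: 31.43
tcp_pos: [0.4436, -0.0261, 0.2132]
ee_rot: [-3.137, -0.001, 1.466]
wrist_force: [-1.3, -0.1, 0.1]
finger_gap: 1.001
grasp_force: 0.0
```

```bash
python3 -c "
from h import *
import cv2
import numpy as np
a=manip.camera('side')[60:460,0:400,::-1];b=manip.camera('top')[100:300,40:440,::-1]
cv2.imwrite('pics/f.png',np.hstack([a,np.vstack([b,b*0])]))"
```

```text
(no output)
```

View pics/f.png

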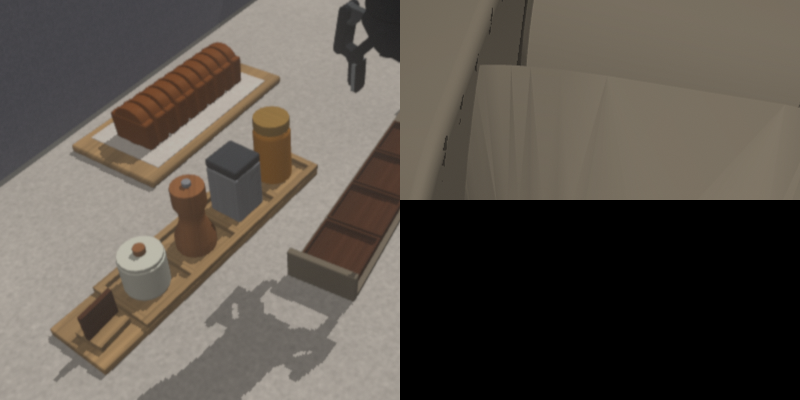

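The side view shows pot (143,268), mill (193,215), caddy (234,182) and jar (271,146) upright, each in its own pocket and in reverse order. The arm blocks the top view, but it's clear of everything. Handing in.

```bash
python3 -c "
from workcell import manip
print(manip.finish_job())"
```

```text
the job is handed in; nothing more can be done
None
```

All four containers stand upright in the display rack in reverse order (from the left: pot, mill, caddy, jar), and I handed the job in at about 31 s.

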